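# Free the film tension arm and hold it wound to its stop

### The arm

A 6-joint arm with a two-finger parallel gripper is mounted at the origin on a cart in front of the work surface, level with it; the furniture and walls round the work are solid. World frame = base frame: x ahead of the robot, y to its left, z up, the work surface at z = 0. Lengths are in m, angles in rad, forces in N, time in s.
With the tool pointing down it reaches from about 0.35 to 0.875 m from the base axis. Payload 15.5 kg.
Tool frame: the origin (TCP) lies at the very end of the fingers, on their centre line; the grasp point (between the pads) lies 19 mm behind it; z points along the fingers, y is the line along which they close (so a half turn about z gives the same grasp; the last joint's range is limited). The gripper opens to 85 mm and grips with 20 to 120 N. Pads are 22 mm wide; open, the fingers measure 114 mm over their backs; the gripper's body (76 mm by 85 mm) begins 54 mm behind the grasp point. The pads swing forward as they close: fully open they stand 13 mm farther back than shut.
Start: joints at [1.026, 0.494, 1.345, -0, 1.302, -0.096], TCP at [0.272, 0.563, 0.231] pointing down, gripper open.
Joint ranges: [-2.91, 2.91], [-0.82, 2.16], [0.22, 2.67], [-1.22, 4.37], [0.12, 2.79], [-3.08, 3.08]. Speed limits (rad/s): [1.89, 1.89, 2.57, 3.01, 3.01, 3.01].

### API

Orientations are given as a unit quaternion [x, y, z, w].
In Python, from cell import r gives the robot as it stands. The module is installed in compiled form; this text tells all that it offers.
- The arm moves only by the tool arm_command, never from a script. Its argument "series" is a list of rows, each a list of 7 numbers: the shift along the tool's x, y, z in cm, then the turn, a rotation vector about the tool's x, y, z in degrees, then the opening, from 0 (shut) to 1 (fully open). In form: [[dx, dy, dz, wx, wy, wz, claw], ...]. A call has 1 to 5 rows; each row is the pose to reach, as a shift and turn from the pose commanded when the call began, along the tool's axes at that moment; what a row does not reach only later rows make up. A row lasts 1/12 s, in which the tool goes at most 41.7 mm and 7.16 degrees, less where a joint would pass 70% of its speed; a pose out of reach is approached as far as the arm can. A call with a gripper value outside its range is refused whole. The fingers move at their own pace and stop on an object; "grip_force" is the grip in N (left out, the last holds). Time passes only in rows, so rows that repeat a pose let the fingers close. It gives the time, the measured TCP pose, the force, the opening and the grip force at its end, in the units of the state.
- r.state(): the state, without advancing time (a new reading comes with each control period).
- r.snapshot(name): name is "scene" or "top" or "wrist"; returns the picture (420x560x3 uint8, blue, green, red); there is no depth.
- r.camera_model(name): a dict with "mtx" (3x3 intrinsics, pixels), "rvec" (rotation vector, rad) and "tvec" (3), from world to camera coordinates, as OpenCV has them; the wrist camera has in their place "hand_eye" (4x4, takes a point from camera to tool coordinates, whose origin is the TCP and whose axes are the flange's). Camera axes: x right, y down, z forward; pixel columns grow to the right and rows downward; lengths in m; the calibration is good to about 2 mm. A picture is of the moment at which its call begins: read the wrist's pose just before it. camera_model takes no time and is no camera call.
- r.finish_job(): hands the job in; it is judged then, once.
The state is a dict: "time": time; "q": joint angles; "qd": joint speeds; "joint_efforts": joint torques, N m; "position": TCP position; "eef_rot": TCP orientation; "force": force on the tool from outside, world axes, zero at the start; "ft_torque": the same for the moment, N m; "finger_gap": opening from 0.0 (shut) to 1.0 (fully open); "gripper_force": force on a finger pad.
Only numpy, scipy, OpenCV 4.12 (cv2) and the standard library are available. Lean on these libraries where they do the work, as an engineer would, in place of code of your own. Each camera call takes 0.05 s, during which the arm holds its last target. There are 200 camera calls.

### The job

The spring-loaded tension arm on the winding bench has to be held open so that film can be threaded past it. Turn the clamp knob counter-clockwise all the way to its stop so that its tongue frees the arm, then swing the arm by its upright roller away from you, against its spring, fully home to the end stop. Finish while still holding it there with the gripper, knob left open, and leave the other things on the bench where they are.

Things in the scene. Friction and masses are not known exactly. Their poses are not given: they have to be found in the camera images.
- tension_unit: fixed film tension unit: aluminium plate 120 mm (x) by 200 mm (y -75 to +125), 12 mm thick. Origin: on the surface, on the sprung arm's pivot axis; z up, +x away from the robot, +y left, yaw up to 0.5 rad. Pivot is 65 mm high. Clamp knob's axis at (-24, +81) mm in this frame; rubber-sleeved stop pins, 64 mm high, at (-41, -32) (rest) and (+41, -32) (end stop)
- tension_arm (a joint): sprung arm, rad: 0 at rest (roller nearer the robot), 1.25 at its end stop; grows as the roller swings away (counter-clockwise from above). At q it points along -2.2166 + q rad in the unit's frame. Bar 16 mm wide, top 55 mm up, with a 68 mm tail beyond the pivot. Spring drives it back to 0: 1.5 N at the roller at rest, 6 N at the stop. The locked clamp's tongue blocks the tail
- roller: the upright black roller on the arm's end, the place to hold or push the arm: 24 mm across, freely spinning, standing from 56 to 106 mm above the surface, its axis 110 mm from the pivot axis. Origin: on the axis, 84 mm above the surface.
- clamp_knob (a joint): angle of the clamp knob, rad: 0 locked (it may start anywhere from 0 to 0.15), 1.4 fully open at its stop; it grows counter-clockwise seen from above. It turns with a little friction (0.05 N m) and stays where it is left.
- knob_grip (a point): on the clamp knob's axis at the middle of its bar grip, 90 mm above the surface. Bar: black, 48 mm long, 12 mm thick, 28 mm high (76 to 104 mm up), over a disc 38 mm across. At knob value k its long direction is -0.6458 + k rad in the unit's frame, the same as the steel tongue below it (60 mm long, 45 to 55 mm up)
- film_core: plain black plastic film core, a ring 50 mm across and 34 mm high, standing near the front edge of the unit; bystander, origin under its centre
- tape_roll: white roll of tape, 58 mm across, 19 mm high, lying in front of the unit; bystander, origin under its centre
- jar: small glass jar with a screw cap, 41 mm across, 64 mm high, right side of the surface; bystander
- bottle: tall brown glass bottle, 80 mm across, 210 mm high, right rear of the surface; bystander
- mug: white mug, 93 mm high, left side of the surface; bystander
- loupe: stand magnifier, 43 mm across, 50 mm high, right front of the surface; bystander

How it is judged:
By the outcome, as a careful person would: the job done as asked, in the order asked, and still so for the second after the job is handed in, while the arm keeps its last pose, push and grip.
It also fails if it takes over 42 s, if anything falls off the work surface, if the arm or the gripper's body presses on something with over 40 N, if the wrist force passes 120 N, or if a joint passes its speed limit or range.

## Working session

There is one attempt and no reset: what is moved stays moved. The work goes in short steps, Python scripts to look and compute and a tool call to move; the robot and the scene stay as the last step left them, time stands still between calls to the robot, and variables do not carry over. Pictures are saved under pics/ and viewed, at most 10 in all, crops included, and the job is handed in when it is done.

Besides the shell and the picture viewer there is one more tool, called after ">>>" as name([rows], argument=value, ...), one row to a line, values as JSON. arm_command: Moves the arm, as the interface text tells. Its arguments: {"type":"object","properties":{"series":{"type":"array","items":{"type":"array","items":{"type":"number"}}},"grip_force":{"type":"number"}},"required":["series"]}

```bash
mkdir -p pics; cat > h.py <<'E'
import numpy as np, cv2
from scipy.spatial.transform import Rotation as R
from cell import r
def proj(name,P):
    m=r.camera_model(name); return cv2.projectPoints(np.array(P,float).reshape(-1,3),np.array(m['rvec']),np.array(m['tvec']),np.array(m['mtx']),None)[0].reshape(-1,2)
def back(name,uv,z):
    m=r.camera_model(name); Rm=cv2.Rodrigues(np.array(m['rvec'],float))[0]; t=np.array(m['tvec']).ravel()
    d=Rm.T@np.linalg.inv(m['mtx'])@np.array([*uv,1.]); c=-Rm.T@t
    return c+d*(z-c[2])/d[2]
E
python3 - <<'E'
from h import *
for n in('top','scene'):
    cv2.imwrite(f'pics/{n}0.png',r.snapshot(n))
s=r.state();print(s)
print({n:r.camera_model(n) for n in('top','scene','wrist')})
E
```

```text
{'time': 0.1, 'q': array([ 1.02549282e+00,  4.94117453e-01,  1.34604934e+00, -6.47239162e-06,
        1.30251730e+00, -9.55307127e-02]), 'qd': array([ 4.36087219e-04, -1.77546108e-03,  3.10258528e-05, -3.21816387e-04,
       -7.91730335e-04,  1.38998782e-03]), 'joint_efforts': array([ 5.85086091e-04, -8.83596110e+01, -3.84561396e+01, -1.73471371e-04,
        5.24434858e-03, -1.01905048e-04]), 'position': array([0.27157552, 0.56255911, 0.23076884]), 'eef_rot': array([ 2.22994749e-01,  9.74819493e-01, -5.18924431e-04, -1.68919037e-04]), 'force': array([-0.25672568, -0.39735328,  0.21078236]), 'ft_torque': array([ 0.00396649, -0.02408344,  0.00188689]), 'gripper_force': 0.0, 'finger_gap': 1.0007516798640244}
{'top': {'mtx': array([[502.16734737,   0.        , 284.06389975],
       [  0.        , 502.16734737, 203.22966098],
       [  0.        ,   0.        ,   1.        ]]), 'rvec': array([ 2.18082289, -2.04084433,  0.21119931]), 'tvec': array([-0.00816045,  0.53927011,  1.30190009])}, 'scene': {'mtx': array([[398.00997445,   0.        , 285.6695263 ],
       [  0.        , 398.00997445, 206.41723883],
       [  0.        ,   0.        ,   1.        ]]), 'rvec': array([ 2.07609528, -0.4924622 ,  0.2528075 ]), 'tvec': array([-0.4816221 ,  0.23367765,  0.77444726])}, 'wrist': {'mtx': array([[348.71126432,   0.        , 275.58199096],
       [  0.        , 348.71126432, 208.95174044],
       [  0.        ,   0.        ,   1.        ]]), 'hand_eye': array([[-1.68684998e-03, -9.58362572e-01, -2.85549182e-01,
         7.29280362e-02],
       [ 9.99998557e-01, -1.67471297e-03, -2.86694287e-04,
         4.91824186e-04],
       [-2.03455845e-04, -2.85549254e-01,  9.58364013e-01,
        -1.42445695e-01],
       [ 0.00000000e+00,  0.00000000e+00,  0.00000000e+00,
         1.00000000e+00]])}}
```

View pics/top0.png

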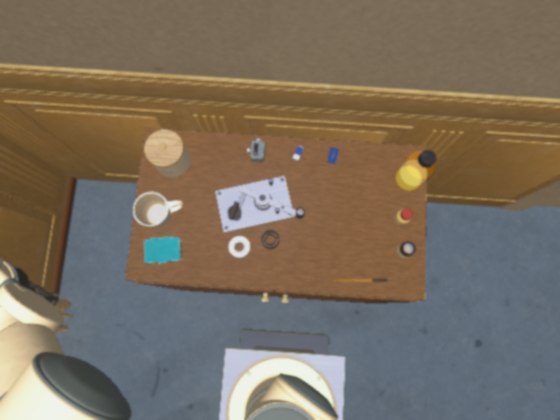

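View pics/scene0.png

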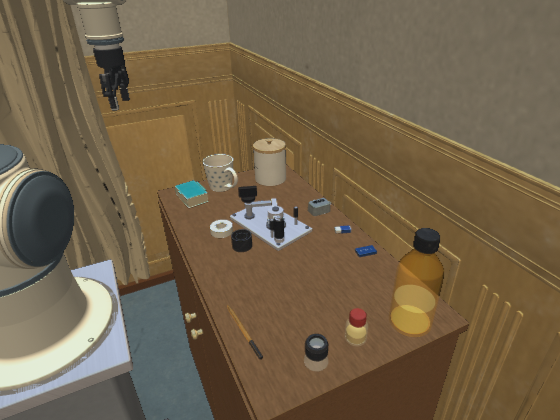

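The top view shows the plate around (256,204), the knob near (235,211), the roller near (300,213), the core at (270,240) and the tape at (239,246). I'll enlarge it.

```bash
python3 - <<'E'
from h import *
im=cv2.imread('pics/top0.png');cv2.imwrite('pics/topc.png',cv2.resize(im[165:265,205:315],None,fx=6,fy=6,interpolation=cv2.INTER_CUBIC)[:600])
im=cv2.imread('pics/scene0.png');cv2.imwrite('pics/scc.png',cv2.resize(im[170:260,205:325],None,fx=6,fy=6,interpolation=cv2.INTER_CUBIC)[:600])
E
```

```text
(no output)
```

View pics/topc.png

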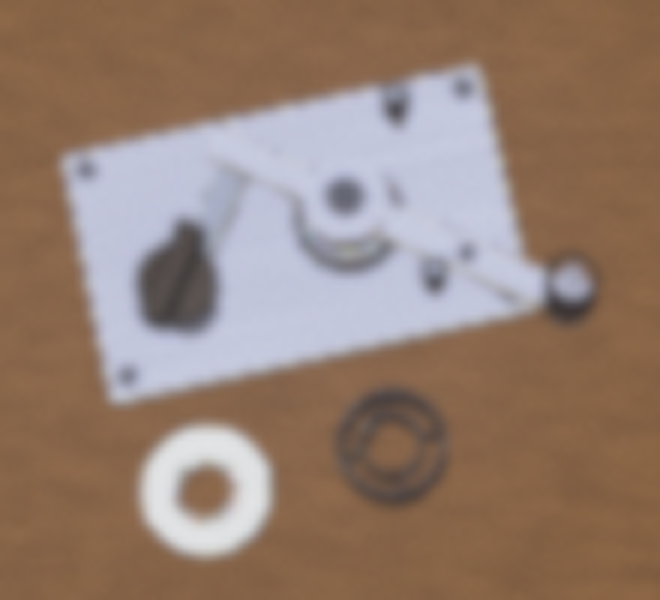

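View pics/scc.png

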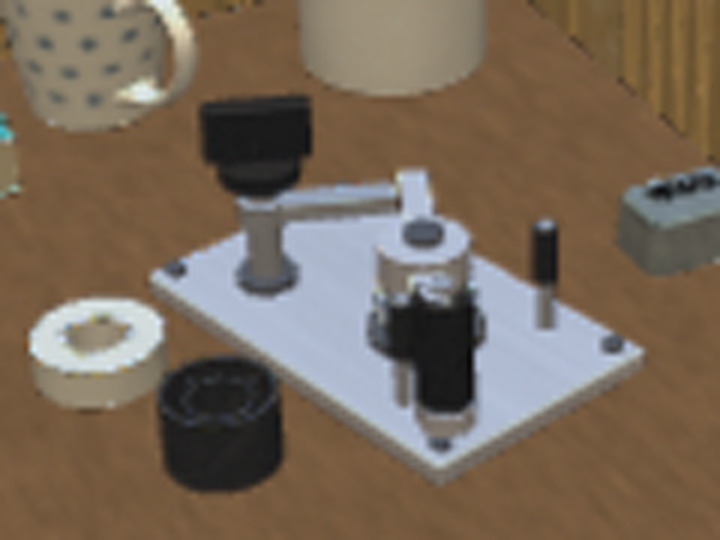

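The crop gives the plate corners at about (62,158), (480,66) and (112,402), the pivot at (344,195) and the roller top at (571,282). The knob bar runs from (187,225) to (170,325), and the pin tops are at (396,108) and (433,280). Next I'll fit the unit's pose.

```bash
python3 - <<'E'
from h import *
from scipy.optimize import least_squares
C=lambda c:((c[0]+.5)/6-.5+205,(c[1]+.5)/6-.5+165)
S=lambda c:((c[0]+.5)/6-.5+205,(c[1]+.5)/6-.5+170)
rl=lambda q:(.11*np.cos(-2.2166+q),.11*np.sin(-2.2166+q))
r0=rl(0)
top=[((62,158),(.06,.125,.012)),((480,66),(.06,-.075,.012)),((112,402),(-.06,.125,.012)),((344,195),(0,0,.068)),((571,282),(*r0,.106)),((397,106),(.041,-.032,.064)),((433,280),(-.041,-.032,.064))]
sc=[((152,280),(-.06,.125,.012)),((643,352),(.06,-.075,.012)),((441,472),(-.06,-.075,.012)),((545,222),(.041,-.032,.064)),((445,298),(*r0,.106)),((257,127),(-.024,.081,.104))]
def W(p,P):
    P=np.array(P);c,s=np.cos(p[2]),np.sin(p[2]);return np.c_[p[0]+c*P[:,0]-s*P[:,1],p[1]+s*P[:,0]+c*P[:,1],P[:,2]]
def f(p):
    return np.r_[(proj('top',W(p,[a[1] for a in top]))-[C(a[0]) for a in top]).ravel(),(proj('scene',W(p,[a[1] for a in sc]))-[S(a[0]) for a in sc]).ravel()]
o=least_squares(f,[.5,0,.2],loss='soft_l1');print(o.x);print(o.fun.reshape(-1,2).round(2))
p=o.x
print('knob',W(p,[(-.024,.081,.09)]),'roller',W(p,[(*r0,.084)]),'end',W(p,[(*rl(1.25),.084)]))
for c,n,z in(((206,490),'tape',.019),((393,446),'core',.034),((187,225),'kb',.104),((170,325),'kb2',.104)):print(n,back('top',C(c),z))
print('rest bar yaw',p[2]-.6458)
for k in(0,.15):print(k,[((proj('top',W(p,[(-.024+.024*e*np.cos(k-.6458),.081+.024*e*np.sin(k-.6458),.104)]))[0]-(205,165)+.5)*6-.5).round(0) for e in(-1,1)])
E
```

```text
[0.54893533 0.08627874 0.2882911 ]
[[ 0.27 -0.36]
 [ 0.17 -0.21]
 [ 0.36  0.34]
 [ 0.58  0.  ]
 [ 0.72 -0.58]
 [ 0.14 -1.8 ]
 [ 0.73 -1.82]
 [-1.73 -0.86]
 [ 0.25 -0.14]
 [-0.97 -0.28]
 [-0.42  0.72]
 [-1.05 -0.91]
 [-1.07 -3.94]]
knob [[0.50289633 0.15711242 0.09      ]] roller [[ 0.51044136 -0.01676598  0.084     ]] end [[0.63458518 0.01725625 0.084     ]]
tape [0.4183699  0.14294065 0.019     ]
core [0.44210443 0.05905667 0.034     ]
kb [0.52322656 0.1527454  0.104     ]
kb2 [0.4788577  0.15629164 0.104     ]
rest bar yaw -0.3575089042351613
0 [array([149., 320.]), array([197., 221.])]
0.15 [array([157., 323.]), array([189., 218.])]
```

```bash
cat >> h.py <<'E'
def plan(xyz,xyaw):
    "shift (cm) and turn (deg) in tool axes to reach TCP xyz with tool x at world yaw xyaw (mod pi), pointing down"
    s=r.state();A=R.from_quat(s['eef_rot']);cur=A.as_matrix()[:,0];cy=np.arctan2(cur[1],cur[0])
    d=(xyaw-cy+np.pi/2)%np.pi-np.pi/2;yw=cy+d
    x=np.array([np.cos(yw),np.sin(yw),0]);z=np.array([0,0,-1.]);B=R.from_matrix(np.c_[x,np.cross(z,x),z])
    print('t',s['time'],'yaw',cy,'d',d,'shift cm',(A.inv().apply(np.array(xyz)-s['position'])*100).round(2),'turn',np.degrees((A.inv()*B).as_rotvec()).round(1),'q',s['q'].round(2))
def wback(uv,z):
    m=r.camera_model('wrist');s=r.state();A=R.from_quat(s['eef_rot'])
    H=m['hand_eye'];d=A.apply(H[:3,:3]@np.linalg.inv(m['mtx'])@np.array([*uv,1.]));c=A.apply(H[:3,3])+s['position']
    return c+d*(z-c[2])/d[2]
def wproj(P):
    m=r.camera_model('wrist');s=r.state();A=R.from_quat(s['eef_rot']);H=m['hand_eye']
    p=(A.inv().apply(np.array(P,float).reshape(-1,3)-s['position'])-H[:3,3])@H[:3,:3];p=p@m['mtx'].T
    return p[:,:2]/p[:,2:]
E
python3 -c "
from h import *
plan([.52,.11,.22],-.25)"
```

```text
t 0.1 yaw 2.691821528367897 d 0.1997711252218961 shift cm [-42.05 -29.95   1.11] turn [ -0.1  -0.  -11.4] q [ 1.03  0.49  1.35 -0.    1.3  -0.1 ]
```

>>> arm_command([
  [-42, -30, 0, 0, 0, -11.4, 1],
  [-42, -30, 0, 0, 0, -11.4, 1],
  [-42, -30, 0, 0, 0, -11.4, 1],
  [-42, -30, 0, 0, 0, -11.4, 1],
  [-42, -30, 0, 0, 0, -11.4, 1],
])

```text
time: 0.52
position: [0.3711, 0.3802, 0.2311]
eef_rot: [0.125, 0.992, -0.0, -0.0]
force: [1.3, 1.1, 0.3]
finger_gap: 1.002
gripper_force: 0.0
```

```bash
python3 -c "
from h import *
plan([.52,.11,.22],-.25)"
```

```text
t 0.5167 yaw 2.891385054384231 d 0.00020759920556212563 shift cm [-21.12 -22.49   1.11] turn [-0. -0. -0.] q [ 0.69  0.36  1.58 -0.    1.2  -0.64]
```

>>> arm_command([
  [-21, -22.5, 1, 0, 0, 0, 1],
  [-21, -22.5, 1, 0, 0, 0, 1],
  [-21, -22.5, 1, 0, 0, 0, 1],
  [-21, -22.5, 1, 0, 0, 0, 1],
  [-21, -22.5, 1, 0, 0, 0, 1],
])

```text
time: 0.93
position: [0.4711, 0.1973, 0.2244]
eef_rot: [0.125, 0.992, -0.0, -0.0]
force: [0.6, -0.3, 0.4]
finger_gap: 1.004
gripper_force: 0.0
```

```bash
python3 -c "
from h import *
plan([.52,.11,.22],-.25)"
```

```text
t 0.9333 yaw 2.890842689999895 d 0.000749963589897984 shift cm [-6.9  -7.24  0.44] turn [-0. -0. -0.] q [ 0.28  0.34  1.63  0.    1.17 -1.04]
```

>>> arm_command([
  [-6.5, -6.5, 0, 0, 0, 0, 1],
  [-6.5, -6.5, 0, 0, 0, 0, 1],
  [-6.5, -6.5, 0, 0, 0, 0, 1],
  [-6.5, -6.5, 0, 0, 0, 0, 1],
  [-6.5, -6.5, 0, 0, 0, 0, 1],
])

```text
time: 1.35
position: [0.5173, 0.1199, 0.2242]
eef_rot: [0.126, 0.992, 0.0, -0.0]
force: [-0.2, 0.7, -0.7]
finger_gap: 0.999
gripper_force: 0.0
```

```bash
python3 - <<'E'
from h import *
np.set_printoptions(precision=4,suppress=True)
im=r.snapshot('wrist');cv2.imwrite('pics/w0.png',cv2.resize(im,(800,600),interpolation=cv2.INTER_CUBIC))
s=r.state();print(s['position'],s['eef_rot'],s['qd'].max())
print(wproj([[.5029,.1571,.104],[.5104,-.0168,.106],[.549,.0863,.065]])/.7)
E
```

```text
[0.5169 0.1206 0.2242] [ 0.1252  0.9921  0.     -0.0005] 0.02218795925809576
[[452.5199 248.2715]
 [152.2114 338.5163]
 [353.9939 332.3415]]
```

View pics/w0.png

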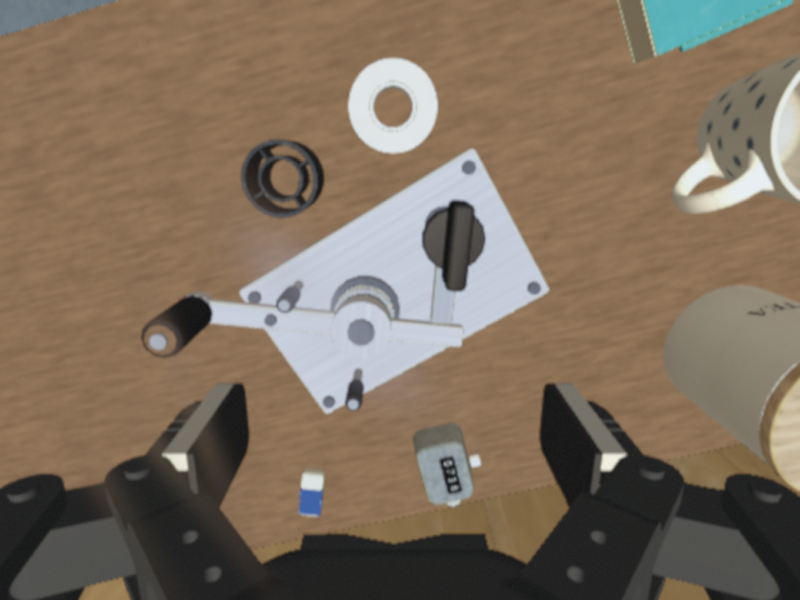

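The wrist view shows the knob bar's top face centred at about (462,246), running along image-vertical from (464,204) to (459,288). The plate corners are at (473,150), (549,290), (327,412) and (240,292), the pivot at (361,331) and the roller top at (157,341). I'll refit with these.

```bash
cat >> h.py <<'E'
np.set_printoptions(precision=4,suppress=True)
def W(p,P):
    P=np.array(P,float).reshape(-1,3);c,s=np.cos(p[2]),np.sin(p[2]);return np.c_[p[0]+c*P[:,0]-s*P[:,1],p[1]+s*P[:,0]+c*P[:,1],P[:,2]]
rl=lambda q:(.11*np.cos(-2.2166+q),.11*np.sin(-2.2166+q))
E
python3 - <<'E'
from h import *
from scipy.optimize import least_squares
pts=[((473,150),(-.06,.125,.012)),((549,290),(.06,.125,.012)),((327,412),(.06,-.075,.012)),((240,292),(-.06,-.075,.012)),((361,331),(0,0,.065)),((157,341),(*rl(0),.106)),((462,246),(-.024,.081,.104))]
f=lambda p:(wproj(W(p,[a[1] for a in pts]))-np.array([a[0] for a in pts])*.7).ravel()
o=least_squares(f,[.549,.086,.29],loss='soft_l1');p=o.x;print(p);print(o.fun.reshape(-1,2)/.7)
print('knob',W(p,(-.024,.081,.09)),'roller',W(p,(*rl(0),.084)),'end',W(p,(*rl(1.25),.084)))
a=wback((464*.7,204*.7),.104);b=wback((459*.7,288*.7),.104);print(a,b,'len',np.linalg.norm(a-b),(a+b)/2,'k',np.arctan2((b-a)[1],(b-a)[0])-p[2]+.6458)
E
```

```text
[0.55   0.0907 0.2956]
[[ 0.4931 -5.6954]
 [ 2.8219 -0.618 ]
 [-0.7433  3.2317]
 [-3.6147 -0.2157]
 [-0.0345  1.1929]
 [ 3.4384 -1.1717]
 [-1.7914  1.4103]]
knob [[0.5035 0.1612 0.09  ]] roller [[ 0.5123 -0.0126  0.084 ]] end [[0.6362 0.0223 0.084 ]]
[0.4816 0.168  0.104 ] [0.5253 0.1557 0.104 ] len 0.04536889214019486 [0.5034 0.1619 0.104 ] k 0.07741157261921738
```

```bash
python3 -c "
from h import *
plan([.5035,.1605,.081],-.27)"
```

```text
t 1.4 yaw 2.890567768741555 d -0.01897511515176209 shift cm [ 2.27  3.54 14.33] turn [-0.  -0.1  1.1] q [ 0.12  0.37  1.59  0.    1.19 -1.2 ]
```

>>> arm_command([
  [2.3, 3.5, 2, 0, 0, 1, 0.5],
  [2.3, 3.5, 5, 0, 0, 1, 0.5],
  [2.3, 3.5, 8, 0, 0, 1, 0.5],
  [2.3, 3.5, 11, 0, 0, 1, 0.5],
  [2.3, 3.5, 11, 0, 0, 1, 0.5],
], grip_force=30)

```text
time: 1.82
position: [0.5002, 0.1607, 0.1103]
eef_rot: [0.133, 0.991, -0.001, -0.004]
force: [-2.5, -0.0, -0.5]
finger_gap: 0.5
gripper_force: 0.0
```

```bash
python3 -c "
from h import *
plan([.5035,.1605,.081],-.27)"
```

```text
t 1.8167 yaw 2.8755249872228807 d -0.003932333633087648 shift cm [-0.34  0.08  2.93] turn [-0.2 -0.4  0.2] q [ 0.2   0.52  1.72  0.    0.91 -1.11]
```

>>> arm_command([
  [0, 0, 1.5, 0, 0, 0, 0.5],
  [0, 0, 3.3, 0, 0, 0, 0.5],
  [0, 0, 3.3, 0, 0, 0, 0.5],
  [0, 0, 3.3, 0, 0, 0, 0.3],
  [0, 0, 3.3, 0, 0, 0, 0.3],
])

```text
time: 2.23
position: [0.5043, 0.1603, 0.083]
eef_rot: [0.133, 0.991, 0.0, 0.001]
force: [-0.1, -1.1, 1.2]
finger_gap: 0.3
gripper_force: 0.0
```

>>> arm_command([
  [0, 0, 0, 0, 0, 0, 0],
  [0, 0, 0, 0, 0, 0, 0],
  [0, 0, 0, 0, 0, 0, 0],
  [0, 0, 0, 0, 0, 0, 0],
  [0, 0, 0, 0, 0, 0, 0],
])

```text
time: 2.65
position: [0.5045, 0.1597, 0.083]
eef_rot: [0.134, 0.991, 0.0, 0.001]
force: [-1.6, -3.5, 11.0]
finger_gap: 0.133
gripper_force: 32.7
```

>>> arm_command([
  [0, 0, 0, 0, 0, -5, 0],
  [0, 0, 0, 0, 0, -11, 0],
  [0, 0, 0, 0, 0, -17, 0],
  [0, 0, 0, 0, 0, -23, 0],
  [0, 0, 0, 0, 0, -29, 0],
], grip_force=50)

```text
time: 3.07
position: [0.5045, 0.1596, 0.0831]
eef_rot: [-0.121, 0.993, -0.0, 0.001]
force: [-2.2, -4.1, 12.9]
finger_gap: 0.13
gripper_force: 53.9
```

```bash
python3 -c "
from h import *
plan([.5035,.1605,.083],-.27);s=r.state();print(s['force'],s['ft_torque'],s['position'])"
```

```text
t 3.0667 yaw -2.8985480079293398 d -0.5130446456604538 shift cm [0.07 0.11 0.  ] turn [-0.   0.1 29.4] q [ 0.19  0.56  1.74 -0.    0.84 -1.62]
[-2.2292 -4.084  12.8731] [-0.7167  0.3507 -0.0487] [0.5045 0.1596 0.0831]
```

Torque reads 0.05 N m, as expected for knob friction. Continuing.

>>> arm_command([
  [0, 0, 0, 0, 0, -6, 0],
  [0, 0, 0, 0, 0, -12, 0],
  [0, 0, 0, 0, 0, -18, 0],
  [0, 0, 0, 0, 0, -24, 0],
  [0, 0, 0, 0, 0, -30, 0],
])

```text
time: 3.48
position: [0.5046, 0.1595, 0.083]
eef_rot: [-0.374, 0.927, -0.0, 0.001]
force: [-1.5, -5.9, 13.7]
finger_gap: 0.128
gripper_force: 53.9
```

>>> arm_command([
  [0, 0, 0, 0, 0, -4, 0],
  [0, 0, 0, 0, 0, -8, 0],
  [0, 0, 0, 0, 0, -12, 0],
  [0, 0, 0, 0, 0, -15, 0],
  [0, 0, 0, 0, 0, -15, 0],
])

```text
time: 3.9
position: [0.5046, 0.1594, 0.083]
eef_rot: [-0.491, 0.871, -0.001, 0.001]
force: [-1.3, -6.7, 13.0]
finger_gap: 0.129
gripper_force: 53.9
```

```bash
python3 -c "
from h import *
plan([.5035,.1605,.083],-.27);s=r.state();print(s['force'],s['ft_torque'],s['position'])"
```

```text
t 3.9 yaw -2.1144396004445207 d -1.2971530531452724 shift cm [-0.03  0.15  0.  ] turn [-0.1  0.1 74.3] q [ 0.19  0.56  1.74 -0.    0.84 -2.4 ]
[-1.3318 -6.7385 12.9901] [-0.978   0.2756 -0.0116] [0.5046 0.1594 0.083 ]
```

>>> arm_command([
  [0, 0, 0, 0, 0, -1, 0],
  [0, 0, 0, 0, 0, -2, 0],
  [0, 0, 0, 0, 0, -3, 0],
  [0, 0, 0, 0, 0, -4, 0],
  [0, 0, 0, 0, 0, -4, 0],
])

```text
time: 4.32
position: [0.5047, 0.1594, 0.0831]
eef_rot: [-0.52, 0.854, -0.001, 0.001]
force: [-1.3, -6.4, 12.6]
finger_gap: 0.129
gripper_force: 63.8
```

```bash
python3 -c "
from h import *
plan([.5035,.1605,.083],-.27);s=r.state();print(s['force'],s['ft_torque'],s['joint_efforts'][5])"
```

```text
t 4.3167 yaw -2.0484849011566317 d -1.3631077524331614 shift cm [-0.04  0.15  0.01] turn [-0.   0.1 78.1] q [ 0.19  0.56  1.74 -0.    0.84 -2.47]
[-1.2676 -6.381  12.5507] [-1.0555  0.2785 -1.1603] -1.797838993370533
```

Stop reached: 1.16 N m at yaw about 1.09. Releasing and rising.

>>> arm_command([
  [0, 0, 0, 0, 0, 2, 0.5],
  [0, 0, 0, 0, 0, 2, 0.5],
  [0, 0, 0, 0, 0, 2, 0.5],
  [0, 0, -3, 0, 0, 2, 0.5],
  [0, 0, -7, 0, 0, 2, 0.5],
], grip_force=30)

```text
time: 4.73
position: [0.5021, 0.1594, 0.1503]
eef_rot: [-0.505, 0.863, 0.001, -0.003]
force: [0.7, -0.1, -0.2]
finger_gap: 0.499
gripper_force: 0.0
```

```bash
python3 -c "
from h import *
plan([.56,0.05,.2],-.27)"
```

```text
t 4.7333 yaw -2.0823142064095785 d -1.3292784471802146 shift cm [  6.72 -10.39  -4.99] turn [ 0.1 -0.3 76.2] q [ 0.19  0.46  1.68  0.    1.01 -2.44]
```

>>> arm_command([
  [3, -5, -5, 0, 0, 7, 0.5],
  [6.7, -10.4, -5, 0, 0, 14, 0.5],
  [6.7, -10.4, -5, 0, 0, 21, 0.5],
  [6.7, -10.4, -5, 0, 0, 28, 0.5],
  [6.7, -10.4, -5, 0, 0, 35, 0.5],
])

```text
time: 5.15
position: [0.5637, 0.0475, 0.2029]
eef_rot: [-0.218, 0.976, -0.001, 0.001]
force: [-0.9, 0.6, -0.3]
finger_gap: 0.497
gripper_force: 0.0
```

>>> arm_command([
  [0, 0, 0, 0, 0, 7, 0.5],
  [0, 0, 0, 0, 0, 14, 0.5],
  [0, 0, 0, 0, 0, 21, 0.5],
  [0, 0, 0, 0, 0, 28, 0.5],
  [0, 0, 0, 0, 0, 35, 0.5],
])

```text
time: 5.57
position: [0.5615, 0.0504, 0.2018]
eef_rot: [0.084, 0.996, 0.0, 0.0]
force: [0.8, 0.6, 0.0]
finger_gap: 0.502
gripper_force: 0.0
```

>>> arm_command([
  [0, 0, 0, 0, 0, 7, 0.5],
  [0, 0, 0, 0, 0, 14, 0.5],
  [0, 0, 0, 0, 0, 21, 0.5],
  [0, 0, 0, 0, 0, 28, 0.5],
  [0, 0, 0, 0, 0, 35, 0.5],
])

```text
time: 5.98
position: [0.5616, 0.0504, 0.2018]
eef_rot: [0.38, 0.925, 0.0, 0.0]
force: [0.6, 0.5, -0.3]
finger_gap: 0.502
gripper_force: 0.0
```

>>> arm_command([
  [0, 0, 0, 0, 0, 7, 0.5],
  [0, 0, 0, 0, 0, 14, 0.5],
  [0, 0, 0, 0, 0, 21, 0.5],
  [0, 0, 0, 0, 0, 28, 0.5],
  [0, 0, 0, 0, 0, 35, 0.5],
])

```text
time: 6.4
position: [0.5615, 0.0504, 0.2018]
eef_rot: [0.64, 0.768, 0.0, 0.0]
force: [0.6, 0.2, -0.2]
finger_gap: 0.505
gripper_force: 0.0
```

>>> arm_command([
  [0, 0, 0, 0, 0, 3, 0.5],
  [0, 0, 0, 0, 0, 3, 0.5],
  [0, 0, 0, 0, 0, 3, 0.5],
])

```text
time: 6.65
position: [0.5616, 0.0504, 0.2017]
eef_rot: [0.657, 0.754, 0.0, 0.0]
force: [-0.4, -0.1, -0.1]
finger_gap: 0.502
gripper_force: 0.0
```

```bash
python3 - <<'E'
from h import *
s=r.state();print(s['position'],s['eef_rot'])
im=r.snapshot('wrist');cv2.imwrite('pics/w1.png',cv2.resize(im,(800,600),interpolation=cv2.INTER_CUBIC))
plan([.512,-.014,.07],s['q'][0]*0+np.arctan2(*R.from_quat(s['eef_rot']).as_matrix()[[1,0],0]))
print(wproj([[.5035,.161,.104],[.512,-.0135,.106],[.55,.09,.065]])/.7)
E
```

```text
[0.5616 0.0504 0.2017] [0.6574 0.7535 0.     0.    ]
t 6.7 yaw 1.7070775429733802 d -0.00018904351696780175 shift cm [-5.71 -5.79 13.17] turn [0. 0. 0.] q [-0.02  0.44  1.54 -0.    1.17 -0.15]
[[295.9395  44.6446]
 [285.3864 404.6725]
 [382.6435 211.0762]]
```

View pics/w1.png

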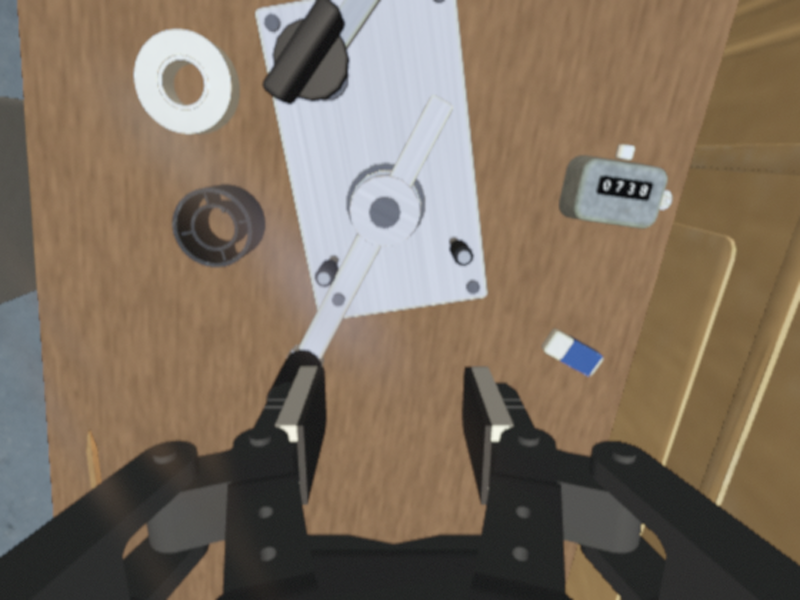

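The knob is open with its tongue swung away at (340,30), and the arm tail is free. The pivot at (385,212) matches the prediction. The roller is behind the left finger, near (287,405). Moving over it and then down.

>>> arm_command([
  [-3, -3, 0, 0, 0, 0, 0.7],
  [-5.7, -5.7, 1, 0, 0, 0, 0.7],
  [-5.7, -5.7, 5, 0, 0, 0, 0.7],
  [-5.7, -5.7, 8, 0, 0, 0, 0.7],
  [-5.7, -5.7, 8, 0, 0, 0, 0.7],
])

```text
time: 7.12
position: [0.5098, -0.0139, 0.1176]
eef_rot: [0.658, 0.753, -0.002, -0.003]
force: [-1.9, -0.7, -0.6]
finger_gap: 0.699
gripper_force: 0.0
```

```bash
python3 - <<'E'
from h import *
r.snapshot('wrist')
plan([.5125,-.013,.07],1.707);print(r.state()['position'],wproj([[.512,-.0135,.106]]))
im=r.snapshot('wrist');cv2.imwrite('pics/w2.png',im)
E
```

```text
t 7.1667 yaw 1.7053520562237618 d 0.0016479437762382254 shift cm [0.04 0.17 5.  ] turn [-0.3 -0.1 -0.1] q [-0.14  0.49  1.75  0.    0.91 -0.28]
[ 0.5111 -0.0136  0.12  ] [[277.5713 261.0482]]
```

View pics/w2.png

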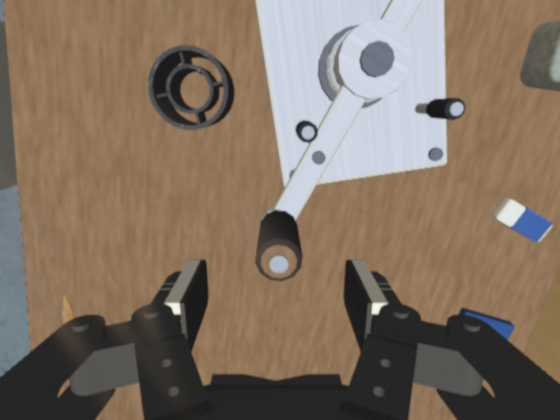

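The roller top is at (279,263), against a predicted (278,261), and it sits centred between the fingers. Descending and closing.

>>> arm_command([
  [0, 0.1, 2, 0, 0, 0, 0.7],
  [0, 0.1, 4, 0, 0, 0, 0.7],
  [0, 0.1, 5.2, 0, 0, 0, 0.7],
  [0, 0.1, 5.2, 0, 0, 0, 0.6],
  [0, 0.1, 5.2, 0, 0, 0, 0.45],
])

```text
time: 7.63
position: [0.5147, -0.0134, 0.0709]
eef_rot: [0.658, 0.753, 0.0, 0.001]
force: [-0.1, 0.8, 0.4]
finger_gap: 0.48
gripper_force: 0.0
```

>>> arm_command([
  [0, 0, 0, 0, 0, 0, 0.1],
  [0, 0, 0, 0, 0, 0, 0.1],
  [0, 0, 0, 0, 0, 0, 0.1],
  [0, 0, 0, 0, 0, 0, 0.1],
])

```text
time: 7.97
position: [0.5145, -0.0136, 0.071]
eef_rot: [0.658, 0.753, 0.001, 0.001]
force: [-2.2, -0.1, 9.4]
finger_gap: 0.272
gripper_force: 29.3
```

```bash
python3 - <<'E'
from h import *
s=r.state();A=R.from_quat(s['eef_rot']);p0=s['position'];print(p0,A.as_matrix().round(3).tolist(),s['force'])
piv=np.array([.55,.0905]);v=p0[:2]-piv;print('radius',np.hypot(*v),'dir',np.arctan2(v[1],v[0]),'exp',.2925-2.2166)
a0=np.arctan2(v[1],v[0])
for q in np.arange(.125,1.4,.125):
    t=np.r_[piv+np.hypot(*v)*np.array([np.cos(a0+q),np.sin(a0+q)]),p0[2]]
    print(round(q,3),(A.inv().apply(t-p0)*100).round(2),t)
E
```

```text
[ 0.5145 -0.0136  0.071 ] [[-0.133, 0.991, 0.002], [0.991, 0.133, -0.0], [-0.001, 0.002, -1.0]] [-2.1972 -0.1227  9.3595]
radius 0.11001334727961284 dir -1.8989287456174475 exp -1.9241000000000001
0.125 [-0.53  1.27  0.  ] [ 0.5278 -0.0173  0.071 ]
0.25 [-0.91  2.59  0.01] [ 0.5414 -0.0192  0.071 ]
0.375 [-1.11  3.95  0.01] [ 0.5552 -0.0194  0.071 ]
0.5 [-1.14  5.32  0.01] [ 0.5688 -0.0179  0.071 ]
0.625 [-1.    6.69  0.02] [ 0.5822 -0.0147  0.071 ]
0.75 [-0.7   8.03  0.02] [ 0.595  -0.0099  0.071 ]
0.875 [-0.22  9.32  0.02] [ 0.6072 -0.0035  0.071 ]
1.0 [ 0.41 10.54  0.02] [0.6185 0.0044 0.071 ]
1.125 [ 1.18 11.67  0.02] [0.6287 0.0136 0.071 ]
1.25 [ 2.09 12.7   0.03] [0.6377 0.024  0.071 ]
1.375 [ 3.13 13.61  0.03] [0.6453 0.0355 0.071 ]
```

>>> arm_command([
  [-0.5, 1.3, 0, 0, 0, 0, 0.1],
  [-0.9, 2.6, 0, 0, 0, 0, 0.1],
  [-1.1, 4, 0, 0, 0, -3, 0.1],
  [-1.1, 5.3, 0, 0, 0, -7, 0.1],
  [-1, 6.7, 0, 0, 0, -13, 0.1],
], grip_force=40)

```text
time: 8.38
position: [0.5825, -0.0151, 0.0711]
eef_rot: [0.568, 0.823, 0.0, 0.001]
force: [-4.5, 0.4, 6.3]
finger_gap: 0.266
gripper_force: 39.2
```

```bash
cat > nx.py <<'E'
from h import *
import sys
s=r.state();A=R.from_quat(s['eef_rot']);p0=s['position'];print(p0,s['force'],s['ft_torque'],s['finger_gap'],s['gripper_force'])
piv=np.array([.55,.0905]);v=p0[:2]-piv;a0=np.arctan2(v[1],v[0]);print('radius',np.hypot(*v),'q',a0-.2925+2.2166,'ty yaw',np.arctan2(*A.as_matrix()[[1,0],1]))
for q in map(float,sys.argv[1:]):
    a=q+.2925-2.2166;t=np.r_[piv+.11*np.array([np.cos(a),np.sin(a)]),p0[2]]
    print(q,(A.inv().apply(t-p0)*100).round(2))
E
python3 nx.py .65 .775 .9 1.025 1.15
```

```text
[ 0.5825 -0.0151  0.0711] [-4.4922  0.3838  6.319 ] [0.1495 0.8341 0.0162] 0.2664175422917931 39.232591178733855
radius 0.11051804987068216 q 0.6514439615780763 ty yaw 0.36255038730264705
0.65 [ 0.05 -0.01 -0.  ]
0.775 [0.05 1.36 0.  ]
0.9 [0.21 2.73 0.  ]
1.025 [0.55 4.06 0.  ]
1.15 [1.05 5.34 0.  ]
```

The spring reads about 4.5 N, as expected. Continuing.

>>> arm_command([
  [0, 1.3, 0, 0, 0, -5, 0.1],
  [0.2, 2.7, 0, 0, 0, -11, 0.1],
  [0.5, 4, 0, 0, 0, -17, 0.1],
  [1, 5.3, 0, 0, 0, -23, 0.1],
  [1, 5.3, 0, 0, 0, -23, 0.1],
])

```text
time: 8.8
position: [0.6297, 0.0142, 0.0712]
eef_rot: [0.39, 0.921, 0.0, 0.001]
force: [-0.8, -7.2, 7.9]
finger_gap: 0.27
gripper_force: 39.6
```

```bash
python3 nx.py 1.2 1.25 1.28 1.3 1.33
```

```text
[0.6297 0.0142 0.0712] [-0.7592 -7.2072  7.9197] [-1.1753  0.1847 -0.0195] 0.2699748896599316 39.63634152431041
radius 0.11030771031696268 q 1.160822831814884 ty yaw 0.7698200353067222
1.2 [0.06 0.43 0.  ]
1.25 [0.11 0.98 0.  ]
1.28 [0.16 1.3  0.  ]
1.3 [0.19 1.52 0.  ]
1.33 [0.26 1.84 0.  ]
```

>>> arm_command([
  [0, 0.3, 0, 0, 0, -1, 0.1],
  [0.1, 0.6, 0, 0, 0, -2, 0.1],
  [0.1, 0.9, 0, 0, 0, -4, 0.1],
  [0.1, 0.9, 0, 0, 0, -5, 0.1],
  [0.1, 0.9, 0, 0, 0, -5, 0.1],
])

```text
time: 9.22
position: [0.6345, 0.0197, 0.0713]
eef_rot: [0.352, 0.936, -0.0, 0.001]
force: [-0.6, -7.5, 4.4]
finger_gap: 0.268
gripper_force: 39.3
```

```bash
python3 nx.py 1.2 1.25 1.28 1.3 1.33
```

```text
[0.6345 0.0197 0.0713] [-0.5828 -7.4907  4.357 ] [-1.1962  0.0781  0.0006] 0.2681987073868972 39.33881817385554
radius 0.11023582071104679 q 1.2263376800132837 ty yaw 0.8504721705904962
1.2 [ 0.02 -0.29 -0.  ]
1.25 [0.03 0.26 0.  ]
1.28 [0.05 0.59 0.  ]
1.3 [0.07 0.81 0.  ]
1.33 [0.11 1.14 0.  ]
```

>>> arm_command([
  [0, 0.1, 0, 0, 0, 0, 0.1],
  [0, 0.2, 0, 0, 0, 0, 0.1],
  [0, 0.3, 0, 0, 0, 0, 0.1],
  [0, 0.3, 0, 0, 0, 0, 0.1],
])

```text
time: 9.55
position: [0.6359, 0.0215, 0.0712]
eef_rot: [0.353, 0.936, -0.001, 0.001]
force: [-2.3, -10.9, 7.8]
finger_gap: 0.269
gripper_force: 39.6
```

>>> arm_command([
  [0, 0.1, 0, 0, 0, 0, 0.1],
  [0, 0.2, 0, 0, 0, 0, 0.1],
  [0, 0.2, 0, 0, 0, 0, 0.1],
  [0, 0.2, 0, 0, 0, 0, 0.1],
])

```text
time: 9.88
position: [0.6365, 0.0222, 0.0712]
eef_rot: [0.353, 0.936, -0.001, 0.001]
force: [-6.3, -18.2, 9.9]
finger_gap: 0.268
gripper_force: 40.1
```

```bash
python3 nx.py 1.25 1.3
```

```text
[0.6365 0.0222 0.0712] [ -6.3141 -18.1771   9.8745] [-2.9028  1.2158 -0.0456] 0.26824842255887715 40.11923092533834
radius 0.11022714957013587 q 1.2552663734621698 ty yaw 0.8488751694843218
1.25 [ 0.02 -0.06  0.  ]
1.3 [ 0.06  0.49 -0.  ]
```

The force rose from 7 N to 19 N with q at about 1.255, so the arm is on the end stop. One last look.

```bash
python3 - <<'E'
from h import *
im=r.snapshot('top')[165:265,205:315];a=cv2.resize(im,(396,360),interpolation=cv2.INTER_CUBIC)
b=cv2.resize(r.snapshot('wrist'),(400,360)[:2]);cv2.imwrite('pics/end.png',np.hstack([a,b]));print(r.state()['force'])
E
```

```text
[ -7.4474 -18.2509  10.1922]
```

View pics/end.png

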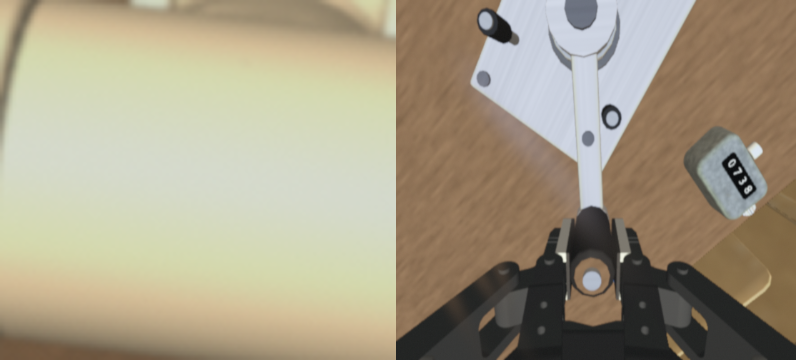

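In the wrist half of the picture, the bar rests against the end-stop pin at (611,117) and the roller is held between the pads at (592,275). The top camera is blocked by the arm. Handing in.

```bash
python3 -c "
from h import *
print(r.finish_job())"
```

```text
the job is handed in; nothing more can be done
None
```

I turned the clamp knob to its stop, swung the tension arm onto its end stop and handed the job in with the gripper still holding the roller there (about 18 N push, about 10 s on the robot clock); I met no sign of touching anything else on the bench.

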